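# Lock a souvenir carousel with its pin and take off its cap of unknown thread hand

## Robot

A 6-joint arm with a two-finger parallel gripper is mounted at the origin on the work surface. World frame = base frame: x ahead of the robot, y to its left, z up, the work surface at z = 0. Lengths are in m, angles in rad, forces in N, time in s.
With the tool pointing down it reaches from about 0.375 to 0.9 m from the base axis. Payload 3.1 kg.
Tool frame: the origin (TCP) lies on the centre line of the jaws, within the pads' length; the fingertips stand 25 mm ahead of it and the grasp point (between the pads) lies 6 mm ahead of it (manip.tips_ahead is the distance from the TCP to the fingertips, in m); z points along the fingers, y is the direction in which the jaws open and shut (so a half turn about z gives the same grasp; the last joint's range is limited). The gripper opens to 85 mm and grips with 20 to 120 N. Pads are 22 mm wide; open, the fingers measure 114 mm over their backs; the gripper's body (76 mm by 85 mm) begins 54 mm behind the grasp point. The pads swing forward as they close: fully open they stand 13 mm farther back than shut.
Start: joints at [-1.377, 0.527, 1.433, -0, 1.181, -0.178], TCP at [0.227, -0.582, 0.256] pointing down, gripper open.
Joint ranges: [-3.08, 3.08], [-0.75, 2.2], [0.22, 2.44], [-1.43, 4.57], [0, 2.65], [-2.85, 2.85]. Speed limits (rad/s): [2.79, 2.79, 3.14, 3.14, 3.14, 3.14].

## Interface

Orientations are given as a unit quaternion [x, y, z, w].
In Python, from station import manip gives the robot as it stands.
- The arm moves only by the tool play_rows, never from a script. Its argument "steps" is a list that holds one entry, the list of rows, each a list of 6 numbers: the shift along the tool's x, y, z in m, then the turn, a rotation vector about the tool's x, y, z in degrees. In form: [[[x, y, z, rx, ry, rz], ...]]. A call has 1 to 10 rows; each row shifts and turns the commanded pose from where the row before left it, along the tool's axes as they then stand; what a row does not reach is not made up. A row lasts 1/8 s, in which the tool goes at most 62.5 mm and 10.7 degrees, less where a joint would pass 70% of its speed; a pose out of reach is approached as far as the arm can. A call is refused whole if a number of a shift passes 0.0625 or a number of a turn 10.7, either way. A call with a gripper value outside its range is refused whole. "fingers" is the opening, from 0 (shut) to 1 (fully open), set as the call begins (left out, the last holds). The fingers move at their own pace and stop on an object; "squeeze" is the grip in N (left out, the last holds). Time passes only in rows, so rows that do not move let the fingers close. It gives the time, the measured TCP pose, the force and the opening at its end, in the units of the state.
- manip.sense(): the state, without advancing time (a new reading comes with each control period).
- manip.snapshot(name): name is "scene" or "top"; returns a dict with "img" (400x640x3 uint8, red, green, blue), "K" (3x3 intrinsics, pixels), "world_from_camera" (4x4, takes a point from camera to world coordinates). Camera axes: x right, y down, z forward; pixel columns grow to the right and rows downward; lengths in m; the calibration is good to about 2 mm. A picture is of the moment at which its call begins. There is no depth.
- manip.sign_off(): hands the job in, once; it reports no verdict.
Trained networks look in a picture, given as the dict that the camera call returned (one of the last four; its "shot" number tells which), for a name from the list of things; names that differ only in an ending like _2 or _b are one class to them, and where a whole thing is asked for, a point or a joint stands for the part that bears it (a point fixed in the world has none). Each returns a list of dicts, best first, with "score" (0 to 1); they miss things now and then, are a little off and sometimes report something else, mostly with a low value. They report only what shows in the picture. A call takes as long as a camera call.
- manip.regions_of(label, picture): "pixels" (400x640 bool, what is visible of it) and "rect" ([left, top, right, bottom] in pixels, round what is visible of it).
- manip.pinpoint(label, picture): "point" ([column, row] in pixels: a listed point, or the origin of a listed thing).
The state is a dict: "t": time; "q": joint angles; "qd": joint speeds; "tau": joint torques, N m; "tcp_pos": TCP position; "tool_rot": TCP orientation; "force": force on the tool from outside, world axes, zero at the start; "ft_torque": the same for the moment, N m; "finger_gap": opening from 0.0 (shut) to 1.0 (fully open).
Only numpy, scipy, OpenCV 4.12 (cv2) and the standard library are available. Lean on these libraries where they do the work, as an engineer would, in place of code of your own. Each camera call takes 0.05 s, during which the arm holds its last target.

## Task

Lock the red-capped magnet carousel by dropping its blue-headed pin fully home through the holes of the yellow fork and the tab between its plates, and let go of the pin. Then undo the red cap: nobody knows whether it has a left-hand or a right-hand thread, so try both ways, turn it until it comes free, lift it straight up off its spindle and finish while still holding it upright, about 8 cm higher than where it sat and right over the spindle, with the pin still in place. Leave the other carousel alone and do not push the other things on the counter about.

Things in the scene. Friction and masses are not known exactly. Their poses are not given: they have to be found in the camera images.
- cap_mid (a point): Centre of the loose red cap on top of the target carousel: a round knob, 44 mm diameter, 44 mm tall, white stripe on its top along the point's +x, z up. Its lower edge is 6 mm above the carousel's top disc (116 mm diameter); nothing else stands close beside or above it. Grip it at mid height or a little above. About 0.12 kg.
- cap: The same cap; origin under its centre, 22 mm below cap_mid. Its quick thread is of unknown hand (drawn anew each time, not visible): one way it stops hard within 18 degrees of turn (some 5 more if forced); the other way it turns easily without rising, can be lifted straight off once turned 45 to 70 degrees (58 is best), and stops at about 75. Before that it lifts only 2 mm.
- spindle_top (a point): Top end of the target carousel's fixed upright steel spindle, on its axis, under the cap, 155 mm above the counter (2 mm below the seated cap's centre). Its axes are those of the world.
- pin_hole (a point): Centre of the hole in the top face of the yellow fork's upper plate (46 x 44 mm), 48 mm above the counter, 125 mm from the spindle axis; its -x points away from the spindle. Hole 15 mm diameter, straight down through upper plate (8 mm), the carousel's tab (8 mm, 3 mm lower) and lower plate (14 mm, 3 mm lower). The square card tower (96 mm wide, 129 mm tall) begins 77 mm from it.
- carousel (a joint): Turn of the target carousel (tower and tab) about its spindle, rad, anticlockwise from above positive. Starts at 0 with the tab's hole in line with the fork's holes; spins very freely unless pinned. The part the cap is threaded to turns with it, so without the pin the cap may just spin the carousel.
- pin_mid (a point): Half-way up the loose lock pin, standing upright in a wooden parking block (50 x 50 x 36 mm, hole 28 mm deep), 48 mm above the counter. Pin 80 mm long: steel shank 12 mm diameter, 42 mm long, tapered tip, then a blue round head 20 mm diameter, 38 mm long. z points up along the pin. About 0.06 kg.
- pin: The same pin; origin at its tip, 40 mm below pin_mid. The head spans 2 to 40 mm above pin_mid; grip it 24 to 30 mm above pin_mid, so that fingertips stay clear of the fork. When the pin is home the head's underside rests on the fork and pin_mid is 2 mm below the hole's rim.
- neighbour: The other carousel, of the same make with a grey cap, fixed, 176 mm diameter, 179 mm tall; origin on its axis at the counter. Not to be touched.
- mug: Loose white mug, 80 mm diameter, 95 mm tall; origin under its centre. Bystander.
- globe: Loose snow globe on a blue foot, 72 mm diameter, 83 mm tall; origin under its centre. Bystander.
- tin: Loose green tin, 70 mm diameter, 100 mm tall; origin under its centre. Bystander.
- spray: Loose clear bottle with blue top, 60 mm diameter, 190 mm tall; origin under its centre. Bystander.
- cards: Loose pack of picture cards, 150 x 106 x 36 mm, lying; origin under its centre. Bystander.
- driver: Loose screwdriver lying on the counter; origin under its centre, x along it. Bystander.

How it is judged:
On the way, in this order (a step that is already met when the one before it is completed fails the run):
1. the pin is fully home through fork and tab while the cap is still on (horizontal distance between pin_mid and pin_hole below 0.006 m and z of pin_mid in the frame of pin_hole below 0.002 m and angle between pin_mid's own z axis and vertical below 0.15 rad and value of joint carousel between -0.08 and 0.08 rad and height (world z) of cap_mid below 0.165 m), for 0.2 s.
2. the cap is lifted off its spindle with the pin home (horizontal distance between pin_mid and pin_hole below 0.006 m and z of pin_mid in the frame of pin_hole below 0.002 m and angle between pin_mid's own z axis and vertical below 0.15 rad and value of joint carousel between -0.08 and 0.08 rad and height (world z) of cap_mid above 0.19 m and contact force between the fingers and cap above 0.5 N), for 0.2 s.
At the end, for the whole second after the job is handed in: The gripper holds the cap still, upright within 17 degrees, 55 to 143 mm higher than it sat, within 50 mm of the spindle axis; the pin is released, within 4 mm of fully home, centred within 6 mm, within 8 degrees of upright; the carousel is within 0.08 rad of its start (horizontal distance between pin_mid and pin_hole below 0.006 m and z of pin_mid in the frame of pin_hole below 0.002 m and angle between pin_mid's own z axis and vertical below 0.15 rad and value of joint carousel between -0.08 and 0.08 rad and contact force between the fingers and pin below 0.3 N and height (world z) of cap_mid between 0.212 and 0.3 m and horizontal distance between cap_mid and spindle_top below 0.05 m and angle between cap_mid's own z axis and vertical below 0.3 rad and contact force between the fingers and cap above 0.5 N and linear speed of cap below 0.05 m/s); the arm keeps its last pose, push and grip.
It fails at once if a loose bystander is pushed or knocked by more than 30 mm (distance of any of mug, globe, tin, spray, cards, driver from where it was at the start of the episode above 0.03 m).
It fails at once if the other carousel is touched (contact force between any of the arm, the fingers, cap, pin and neighbour above 1 N).
It also fails if it takes over 69 s, if anything falls off the work surface, if the arm or the gripper's body presses on something with over 40 N, if the wrist force passes 120 N, or if a joint passes its speed limit or range.

## Working session

There is one attempt and no reset: what is moved stays moved. The work goes in short steps, Python scripts to look and compute and a tool call to move; the robot and the scene stay as the last step left them, time stands still between calls to the robot, and variables do not carry over. Pictures are saved under pics/ and viewed, and the job is handed in when it is done.

Besides the shell and the picture viewer there is one more tool, called after ">>>" as a command line: name --argument value ..., lists and objects as JSON in quotes. play_rows: Moves the arm, as the interface text tells. Its arguments: {"type":"object","properties":{"steps":{"type":"array"},"fingers":{"type":"number"},"squeeze":{"type":"number"}},"required":["steps"]}

```bash
ls; mkdir -p pics; cat > h.py <<'E'
import numpy as np, cv2, json
from station import manip
def snap(n,fn):
    p=manip.snapshot(n); cv2.imwrite('pics/'+fn,p['img'][:,:,::-1]); return p
def ray(p,px):
    K=np.array(p['K']);T=np.array(p['world_from_camera'])
    d=T[:3,:3]@(np.linalg.inv(K)@[px[0],px[1],1]); return T[:3,3],d
def atz(p,px,z):
    o,d=ray(p,px); return o+d*(z-o[2])/d[2]
def tri(l):
    A=np.zeros((3,3));b=np.zeros(3)
    for p,px in l:
        o,d=ray(p,px);d=d/np.linalg.norm(d);M=np.eye(3)-np.outer(d,d);A+=M;b+=M@o
    x=np.linalg.solve(A,b)
    return x
def proj(p,X):
    K=np.array(p['K']);T=np.linalg.inv(np.array(p['world_from_camera']));c=T[:3,:3]@X+T[:3,3];u=K@c;return u[:2]/u[2]
E
python3 - <<'E'
from h import *
np.set_printoptions(precision=4,suppress=True)
a=snap('scene','s0.png');b=snap('top','t0.png')
for n in (a,b): print(np.array(n['world_from_camera']),np.array(n['K']))
Z=dict(cap_mid=.157,spindle_top=.155,pin_hole=.048,pin_mid=.048,neighbour=0,mug=0,globe=0,tin=0,spray=0,cards=0,driver=0)
for l,z in Z.items():
    for nm,p in(('s',a),('t',b)):
        for r in manip.pinpoint(l,p)[:2]: print(l,nm,np.round(r['point'],1),round(r['score'],2),atz(p,r['point'],z))
print(manip.sense())
E
```

```text
pics
[[ 0.7789  0.3441 -0.5243  1.0504]
 [ 0.627  -0.4071  0.6642 -0.6291]
 [ 0.0152 -0.8461 -0.5328  0.6558]
 [ 0.      0.      0.      1.    ]] [[379.7104   0.     320.1679]
 [  0.     379.7104 199.4369]
 [  0.       0.       1.    ]]
[[ 0.0242 -0.9952  0.095   0.361 ]
 [-0.9997 -0.0235  0.0081  0.0125]
 [-0.0058 -0.0951 -0.9954  1.8351]
 [ 0.      0.      0.      1.    ]] [[516.6631   0.     307.2214]
 [  0.     516.6631 203.8582]
 [  0.       0.       1.    ]]
cap_mid s [349.6 190.6] 0.86 [0.5906 0.0747 0.157 ]
cap_mid t [295.  179.3] 0.66 [0.601  0.0681 0.157 ]
pin_hole s [309.2 211.7] 0.72 [0.4696 0.0572 0.048 ]
pin_hole s [418.2 250.3] 0.49 [0.7882 0.1011 0.048 ]
pin_hole t [294.  220.7] 0.97 [0.4719 0.0714 0.048 ]
pin_hole t [290.3 177.3] 0.75 [0.6233 0.0883 0.048 ]
pin_mid s [208.  260.2] 0.71 [ 0.4185 -0.2551  0.048 ]
pin_mid t [390.7 233.9] 0.4 [ 0.4342 -0.2636  0.048 ]
neighbour s [403.5 193.4] 0.76 [0.5944 0.3981 0.    ]
neighbour t [202.7 184.9] 0.64 [0.5955 0.4036 0.    ]
mug s [345.7 189.4] 0.63 [0.4312 0.2941 0.    ]
mug t [233.7 231.4] 0.74 [0.4317 0.2862 0.    ]
gl
[... 370 characters left out ...]
 0.68 [ 0.2757 -0.3832  0.    ]
cards t [423.7 279.2] 0.71 [ 0.2799 -0.3883  0.    ]
cards t [373.4 154.6] 0.71 [ 0.7197 -0.2064  0.    ]
driver s [317.8 325.6] 0.78 [ 0.7162 -0.2061  0.    ]
driver t [372.7 157.1] 0.47 [ 0.7106 -0.2039  0.    ]
{'t': 1.2, 'q': array([-1.3775,  0.5275,  1.4327,  0.    ,  1.1814, -0.1785]), 'qd': array([ 0.0011, -0.0004,  0.0029,  0.0008, -0.0013, -0.0012]), 'tau': array([ -0.0012, -44.2332, -17.8418,  -0.0002,   0.0009,  -0.    ]), 'tcp_pos': array([ 0.2271, -0.5823,  0.2563]), 'tool_rot': array([ 0.9828,  0.1848,  0.    , -0.    ]), 'force': array([ 0.0125, -0.3551, -0.2187]), 'ft_torque': array([-0.0096,  0.0212,  0.0173]), 'finger_gap': 0.998476661572852}
```

View pics/s0.png

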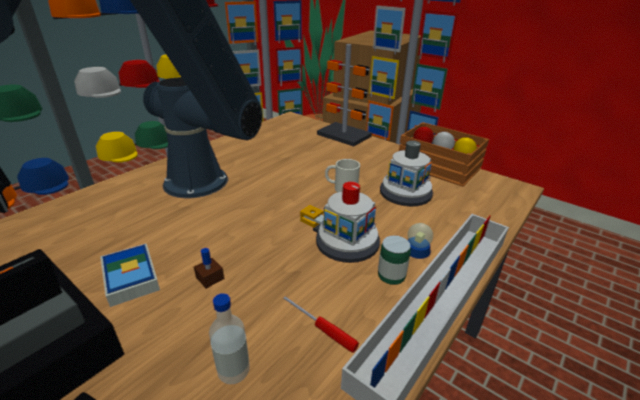

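View pics/t0.png

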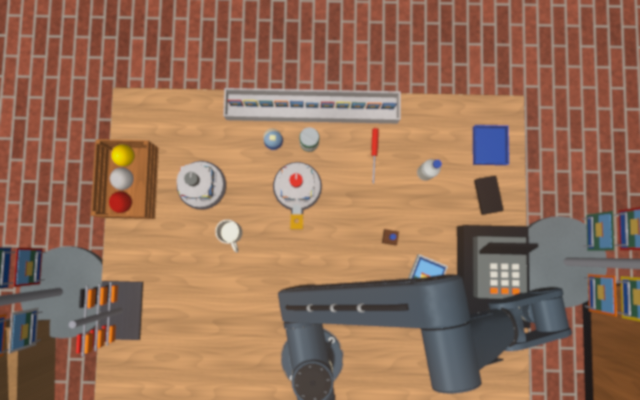

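```bash
python3 - <<'E'
from h import *
a=snap('scene','s1.png');b=snap('top','t1.png')
im=a['img'][:,:,::-1]
cv2.imwrite('pics/z1.png',np.hstack([cv2.resize(im[220:320,150:250],(400,400),interpolation=2),cv2.resize(im[150:250,270:370],(400,400),interpolation=2)]))
im=b['img'][:,:,::-1]
cv2.imwrite('pics/z2.png',np.hstack([cv2.resize(im[200:260,360:420],(400,400),interpolation=2),cv2.resize(im[170:250,260:340],(400,400),interpolation=2)]))
for l in('pin','pin_mid','pin_hole','cap','cap_mid','carousel'):
  for nm,p in(('s',a),('t',b)):
    for r in manip.regions_of(l,p)[:1]:
        ys,xs=np.nonzero(r['pixels']);print(l,nm,r['rect'],xs.mean(),ys.mean(),r['score'])
    print(nm,[(np.round(r['point'],1),round(r['score'],2)) for r in manip.pinpoint(l,p)])
E
```

```text
pin s [202.7, 247.5, 214.5, 269.8] 206.25149700598803 257.3952095808383 0.68
s [(array([211.2, 273.9]), 0.75), (array([414.5, 250.4]), 0.37)]
t [(array([390.4, 235.6]), 0.56)]
pin_mid s [201.5, 247.7, 212.3, 269.0] 206.1818181818182 257.35795454545456 0.53
s [(array([209.3, 263.5]), 0.74)]
t [(array([273.9, 141. ]), 0.59)]
pin_hole s [297.4, 192.3, 381.1, 262.8] 344.13525327847776 228.37464643867318 0.89
s [(array([310.7, 211.5]), 0.8)]
pin_hole t [274.5, 161.1, 320.6, 229.0] 296.94926108374386 190.16699507389163 0.79
t [(array([300.4, 222.6]), 0.74), (array([390.7, 237.1]), 0.5)]
cap s [341.5, 183.5, 358.9, 203.8] 350.760989010989 192.93406593406593 0.67
s [(array([352.3, 200.9]), 0.91)]
cap t [288.3, 170.7, 303.3, 188.9] 296.0 180.36075949367088 0.65
t [(array([293.3, 178.5]), 0.62)]
cap_mid s [343.7, 180.4, 359.9, 206.9] 350.8991354466859 192.7377521613833 0.8
s [(array([350.5, 188.1]), 0.56)]
cap_mid t [286.8, 171.1, 302.4, 188.6] 295.9423076923077 179.56410256410257 0.52
t [(array([294.6, 180.7]), 0.55)]
carousel s [377.6, 138.2, 434.5, 206.7] 408.0241584158416 177.48158415841584 0.71Traceback (most recent call last):
  File "<stdin>", line 11, in <module>
ValueError: it knows: cap, cap_mid, cards, driver, globe, mug, neighbour, pin, pin_hole, pin_mid, spindle_top, spray, tin
```

View pics/z1.png

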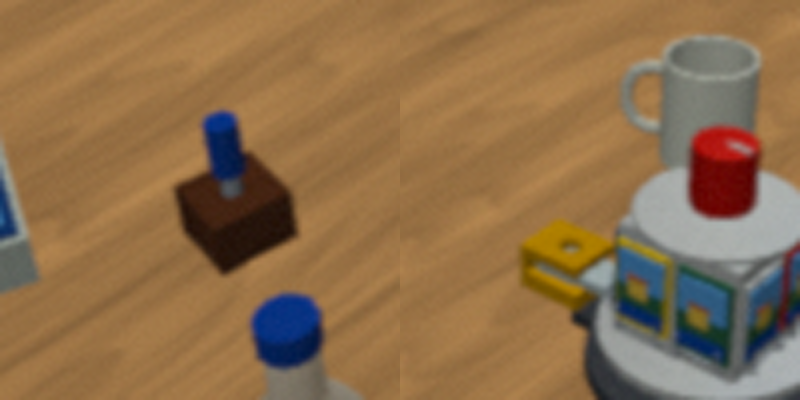

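View pics/z2.png

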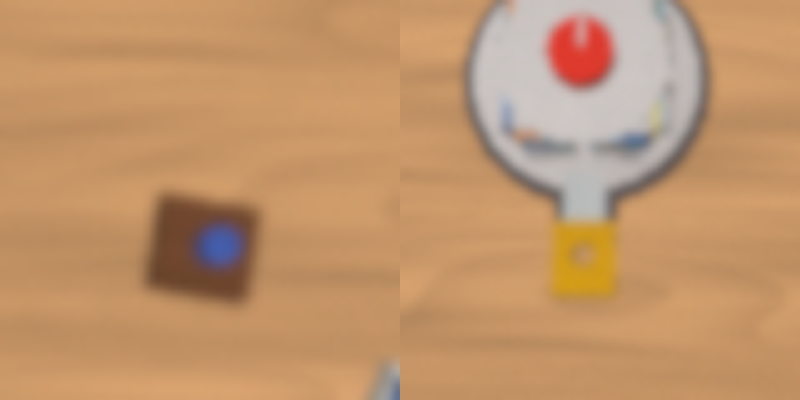

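```bash
cat >> h.py <<'E'
from scipy.optimize import least_squares
def mask(p,col,box):
    h=cv2.cvtColor(p['img'],cv2.COLOR_RGB2HSV).astype(int);H,S,V=h[...,0],h[...,1],h[...,2]
    if col=='red': m=((H<6)|(H>172))&(S>150)&(V>90)
    if col=='blue': m=(H>100)&(H<125)&(S>120)
    if col=='yellow': m=(H>18)&(H<32)&(S>190)
    o=np.zeros_like(m);x0,y0,x1,y1=box;o[y0:y1,x0:x1]=m[y0:y1,x0:x1];return o
def cen(m):
    n,l,st,c=cv2.connectedComponentsWithStats(m.astype(np.uint8));i=1+np.argmax(st[1:,4]);return c[i],st[i]
def cylc(p,X,r,h):  # silhouette centroid of vertical cylinder base at X
    t=np.linspace(0,2*np.pi,40,endpoint=False)
    P=[proj(p,np.array([X[0]+r*np.cos(a),X[1]+r*np.sin(a),z])) for a in t for z in(X[2],X[2]+h)]
    hull=cv2.convexHull(np.array(P,np.float32)*1.0);M=cv2.moments(hull);return np.array([M['m10'],M['m01']])/M['m00']
def fitcyl(obs,r,h,x0,zfix=None):
    f=(lambda x:np.concatenate([cylc(p,x,r,h)-c for p,c in obs])) if zfix is None else (lambda x:np.concatenate([cylc(p,[x[0],x[1],zfix],r,h)-c for p,c in obs]))
    s=least_squares(f,x0 if zfix is None else x0[:2],diff_step=1e-3);return s.x,s.fun
E
python3 - <<'E'
from h import *
np.set_printoptions(precision=4,suppress=True)
a=snap('scene','s2.png');b=snap('top','t2.png')
ca,sa=cen(mask(a,'red',(330,170,370,215)));cb,sb=cen(mask(b,'red',(280,165,310,195)));print('cap',ca,sa,cb,sb)
print(fitcyl([(a,ca),(b,cb)],.022,.044,[.6,.07,.135]))
for o in((a,ca),(b,cb)):print(fitcyl([o],.022,.044,[.6,.07,.135],.135))
ca,sa=cen(mask(a,'blue',(195,240,225,275)));cb,sb=cen(mask(b,'blue',(380,225,405,250)));print('pin',ca,sa,cb,sb)
print(fitcyl([(a,ca),(b,cb)],.010,.038,[.43,-.26,.05]))
for o in((a,ca),(b,cb)):print(fitcyl([o],.010,.038,[.43,-.26,.05],.05))
for p,box,n in((a,(295,195,325,230),'a'),(b,(285,210,310,235),'b')):
    m=mask(p,'yellow',box);c,s=cen(m);print('yel',c,s)
    x0,y0,x1,y1=box
    S=cv2.cvtColor(p['img'],cv2.COLOR_RGB2HSV)[...,1]
    print(S[y0:y1,x0:x1][5:25,5:25])
print(atz(a,(312.1,210.8),.048),atz(b,(295.5,220.5),.048))
E
```

```text
cap [350.2226 192.3839] [343 182  17  22 310] [295.6408 180.3883] [290 175  12  12 103]
(array([0.5976, 0.0663, 0.1362]), array([-0.2026,  0.0177, -0.1542, -0.2128]))
(array([0.5969, 0.0684]), array([-0.,  0.]))
(array([0.5971, 0.0658]), array([0., 0.]))
pin [205.5169 256.161 ] [201 248  10  17 118] [392.4 236.4] [391 235   4   4  15]
(array([ 0.4258, -0.2645,  0.0515]), array([-0.3131,  0.0141, -0.3839, -0.279 ]))
(array([ 0.4247, -0.2631]), array([ 0., -0.]))
(array([ 0.4249, -0.2661]), array([ 0., -0.]))
yel [309.7308 214.6364] [300 205  24  23 286]
[[143 145 138 143 144 146 143 142 144 142 143 143 145 141 143 140 142 140
  141 140]
 [139 140 145 145 143 148 143 140 141 142 141 141 142 139 141 145 139 140
  142 140]
 [143 143 145 141 140 141 145 145 143 145 145 140 142 147 140 141 140 142
  141 143]
 [140 141 141 142 140 144 140 141 144 142 145 145 143 142 141 141 141 142
  145 143]
 [143 144 143 139 143 143 141 148 157 167 168 156 146 141 139 142 142 142
  143 138]
 [146 143 141 143 143 140 148 174 207 233 234 204 175 160 150 142 142 138
  140 140]
 [147 143 140 142 146 156 178 2
[... 2252 characters left out ...]
222 222 221 221 218 213 188 153 132 125 123 123
  123 123]
 [164 187 197 199 200 200 199 199 200 200 199 193 174 146 129 124 124 124
  124 124]
 [145 157 162 162 163 164 163 164 163 163 163 161 150 135 126 124 124 124
  124 124]
 [130 134 136 136 136 136 136 136 136 136 137 135 133 128 126 123 124 125
  124 125]
 [124 125 126 126 127 125 126 126 126 125 125 127 126 124 125 124 124 124
  124 124]
 [123 125 124 124 124 124 125 124 124 124 124 124 124 124 124 124 124 124
  124 124]
 [124 125 125 125 124 123 124 124 124 124 124 124 124 124 124 124 124 123
  124 124]
 [124 124 125 124 125 124 124 124 125 125 124 123 124 123 124 124 124 124
  124 124]]
[0.473  0.0661 0.048 ] [0.4727 0.0662 0.048 ]
```

>>> play_rows --steps '[[[0, 0, 0, 0, 0, 10.65], [0, 0, 0, 0, 0, 10.65], [0.0248, -0.0397, 0.008, 0, 0, 0], [0.0248, -0.0397, 0.008, 0, 0, 0], [0.0248, -0.0397, 0.008, 0, 0, 0], [0.0248, -0.0397, 0.008, 0, 0, 0], [0.0248, -0.0397, 0.008, 0, 0, 0], [0.0248, -0.0397, 0.008, 0, 0, 0], [0.0248, -0.0397, 0.008, 0, 0, 0], [0.0248, -0.0397, 0.008, 0, 0, 0]]]' --fingers 1

```text
t: 3.7
tcp_pos: [0.4264, -0.2636, 0.1923]
tool_rot: [1.0, -0.0, 0.0, 0.0]
force: [1.0, 0.7, -0.4]
finger_gap: 1.003
```

>>> play_rows --steps '[[[0, 0, 0.037, 0, 0, 0], [0, 0, 0.037, 0, 0, 0], [0, 0, 0, 0, 0, 0]]]'

```text
t: 4.08
tcp_pos: [0.4244, -0.2633, 0.1164]
tool_rot: [1.0, 0.0, -0.002, -0.002]
force: [-0.7, -0.1, 0.1]
finger_gap: 0.998
```

```bash
python3 - <<'E'
from h import *
np.set_printoptions(precision=4,suppress=True)
a=snap('scene','s3.png');b=snap('top','t3.png')
im=a['img'][:,:,::-1]
cv2.imwrite('pics/z3.png',np.hstack([cv2.resize(im[180:300,150:270],(400,400),interpolation=2),cv2.resize(b['img'][200:280,350:430,::-1],(400,400),interpolation=2)]))
s=manip.sense();print(s['tcp_pos'],s['q'])
E
```

```text
[ 0.4258 -0.2651  0.1188] [-0.78    0.5859  1.859   0.      0.6963  0.7909]
```

View pics/z3.png

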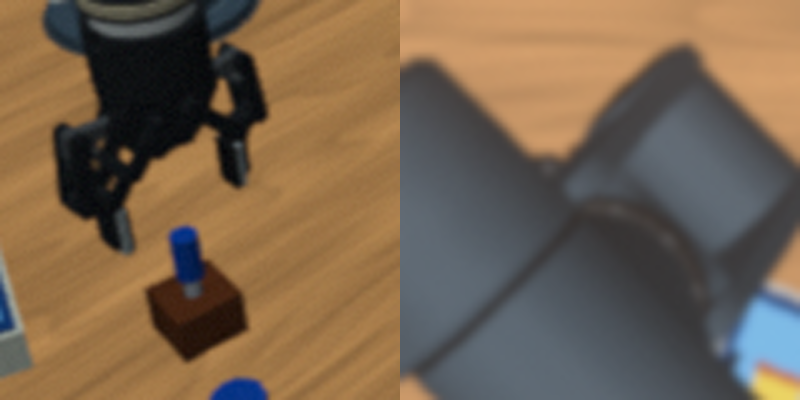

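>>> play_rows --steps '[[[0, 0, 0.02, 0, 0, 0], [0, 0, 0.0175, 0, 0, 0], [0, 0, 0, 0, 0, 0], [0, 0, 0, 0, 0, 0]]]'

```text
t: 4.68
tcp_pos: [0.4261, -0.2655, 0.0822]
tool_rot: [1.0, -0.0, 0.001, 0.001]
force: [0.5, 0.7, -0.1]
finger_gap: 0.998
```

>>> play_rows --steps '[[[0, 0, 0, 0, 0, 0], [0, 0, 0, 0, 0, 0], [0, 0, 0, 0, 0, 0], [0, 0, 0, 0, 0, 0], [0, 0, 0, 0, 0, 0], [0, 0, 0, 0, 0, 0], [0, 0, 0, 0, 0, 0], [0, 0, 0, 0, 0, 0]]]' --fingers 0 --squeeze 35

```text
t: 5.68
tcp_pos: [0.4255, -0.2646, 0.081]
tool_rot: [1.0, 0.0, 0.0, 0.0]
force: [0.1, 0.8, 4.8]
finger_gap: 0.221
```

```bash
python3 - <<'E'
from h import *
np.set_printoptions(precision=4,suppress=True)
a=snap('scene','s4.png')
im=a['img'][:,:,::-1]
cv2.imwrite('pics/z4.png',cv2.resize(im[200:300,150:250],(600,600),interpolation=2))
s=manip.sense();print(s['t'],s['tcp_pos'],s['tool_rot'],s['force'],s['finger_gap'])
E
```

```text
5.725 [ 0.4255 -0.2647  0.081 ] [1.     0.     0.0001 0.    ] [0.1894 0.2383 4.7434] 0.22572217775176995
```

View pics/z4.png

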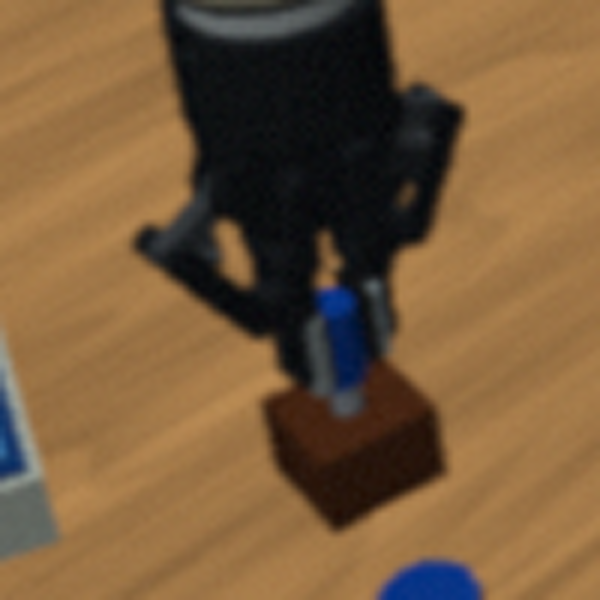

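>>> play_rows --steps '[[[0, 0, -0.02, 0, 0, 0], [0, 0, -0.025, 0, 0, 0], [0, 0, -0.035, 0, 0, 0], [0.006, -0.041, 0, 0, 0, 0], [0.006, -0.041, 0, 0, 0, 0], [0.006, -0.041, 0, 0, 0, 0], [0.006, -0.041, 0, 0, 0, 0], [0.006, -0.041, 0, 0, 0, 0], [0.006, -0.041, 0, 0, 0, 0], [0.006, -0.041, 0, 0, 0, 0]]]'

```text
t: 6.98
tcp_pos: [0.4673, 0.0236, 0.1603]
tool_rot: [1.0, -0.0, -0.0, 0.0]
force: [0.6, -0.8, -1.3]
finger_gap: 0.221
```

>>> play_rows --steps '[[[0.005, -0.042, 0, 0, 0, 0], [0, 0, 0.015, 0, 0, 0], [0, 0, 0.01, 0, 0, 0], [0, 0, 0, 0, 0, 0], [0, 0, 0, 0, 0, 0]]]'

```text
t: 7.6
tcp_pos: [0.4725, 0.0638, 0.1358]
tool_rot: [1.0, -0.001, -0.0, 0.0]
force: [0.0, 1.6, -1.5]
finger_gap: 0.226
```

```bash
python3 - <<'E'
from h import *
np.set_printoptions(precision=4,suppress=True)
a=snap('scene','s5.png');b=snap('top','t5.png')
im=a['img'][:,:,::-1]
cv2.imwrite('pics/z5.png',np.hstack([cv2.resize(im[150:230,270:350],(600,600),interpolation=2)]))
s=manip.sense();print(s['t'],s['tcp_pos'],s['tool_rot'],s['force'],s['finger_gap'])
ca,sa=cen(mask(a,'blue',(295,170,335,225)));print(ca,sa)
E
```

```text
7.7 [0.4727 0.0638 0.1361] [ 1.     -0.0005  0.0003  0.    ] [ 0.7162  0.5066 -0.217 ] 0.22273988999315772
[329.7222 217.0926] [325 213  10  11  54]
```

View pics/z5.png

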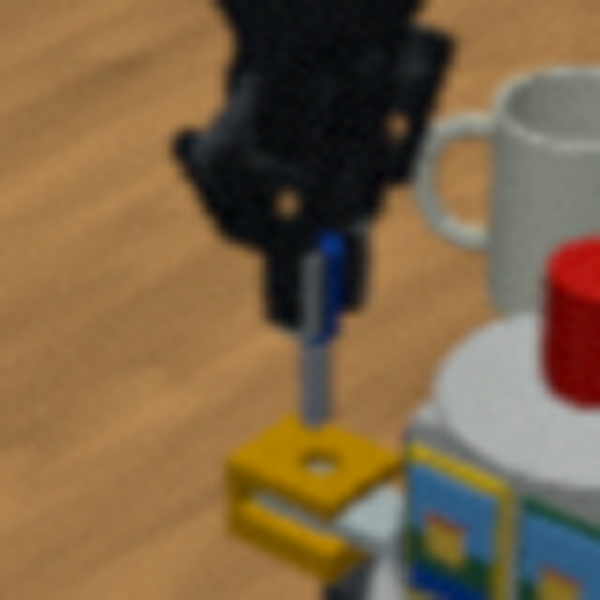

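View pics/t5.png

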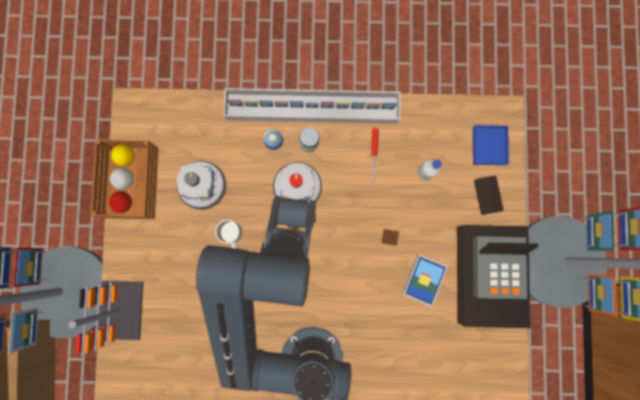

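```bash
python3 - <<'E'
from h import *
np.set_printoptions(precision=4,suppress=True,linewidth=200)
a=snap('scene','s6.png')
s=manip.sense();t=s['tcp_pos'];print(s['t'],t)
im=a['img'].astype(int)
print('S');S=cv2.cvtColor(a['img'],cv2.COLOR_RGB2HSV)[...,1]
print(S[192:218,304:322])
print(im[192:218,304:322,2])
for z in(.063,.075,.09,.105): print(z,proj(a,np.array([t[0],t[1],z])))
print('hole here',proj(a,np.array([t[0],t[1],.048])))
e=np.array([[proj(a,np.array([t[0]+.0075*np.cos(q),t[1]+.0075*np.sin(q),.048]))] for q in np.linspace(0,6.28,20)]);print(e.min((0,1)),e.max((0,1)))
E
```

```text
7.75 [0.4728 0.0639 0.1362]
S
[[142 139 106  16  14  49  24  17  37 150 151  73 137 144 143 141 142 139]
 [140 131 107  78  34  18  29  29  48 150 116  78 136 144 143 145 145 142]
 [139 139 127 112  86  33  27  43  78 129  54 101 141 141 146 142 139 142]
 [139 141 138 133 126  87  12  66  95  51  77 130 139 145 141 144 142 143]
 [143 142 142 141 138 114  33  34  36  33 111 139 142 141 141 138 142 144]
 [141 141 142 140 142 117  44  23  15  43 116 143 142 140 139 141 144 141]
 [140 143 144 142 140 118  46  22  21  52 117 139 139 141 142 141 144 137]
 [144 143 139 145 141 117  43  21  21  48 116 141 145 141 141 143 144 141]
 [144 140 139 141 139 121  48  26  23  42 117 138 140 143 144 141 141 144]
 [141 142 144 141 140 117  51  20  21  46 116 140 139 143 140 143 143 143]
 [141 145 139 140 139 119  45  23  18  43 115 137 139 140 143 141 144 142]
 [138 139 142 141 140 120  45  26  21  45 119 140 148 142 143 143 139 142]
 [141 143 145 152 153 129  60  17  27  42 116 138 141 142 143 141 137 142]
 [140 139 148 169 209 195 118   6  18  51 123 140 137 140 140 142 141 143]
 [145 158 179 211 25
[... 2304 characters left out ...]
]
 [  0   0   0   0   0   0   0  30  48  39  21   0   0   0   0   0   0   0]
 [  0   0   0   0   0   0  13  59  85  76  45   0   0   0   0   0   0   0]
 [  0   0   0   0   0   0   0  16  35  29   6   0   0   0   0   0   0   8]
 [  2   1   0   0   0   0   0   0   0   0   0   0   0   0   0  20  51  71]
 [ 31  41  26   5   0   0   0   0   0   0   0   0   0   0  29  71 122 144]
 [ 60  78  66  46  26   6   0   0   0   0   0   0  19  55  89 127 157 168]
 [ 48  74  84  84  68  46  27   6   0   0   0  27  74 120 154 164 169 171]]
0.063 [311.565  206.7215]
0.075 [311.5782 203.1707]
0.09 [311.5948 198.6723]
0.105 [311.6117 194.1057]
hole here [311.5489 211.1013]
[308.9473 209.6464] [314.1678 212.5631]
```

>>> play_rows --steps '[[[0.0005, -0.0023, 0.006, 0, 0, 0], [0, 0, 0.006, 0, 0, 0], [0, 0, 0, 0, 0, 0], [0, 0, 0, 0, 0, 0]]]'

```text
t: 8.25
tcp_pos: [0.4729, 0.0667, 0.1237]
tool_rot: [1.0, 0.0, -0.0, -0.0]
force: [0.8, 0.0, -0.4]
finger_gap: 0.225
```

```bash
python3 - <<'E'
from h import *
np.set_printoptions(precision=4,suppress=True,linewidth=200)
a=snap('scene','s7.png')
s=manip.sense();t=s['tcp_pos'];print(s['t'],t,s['force'])
S=cv2.cvtColor(a['img'],cv2.COLOR_RGB2HSV)[...,1].astype(int)
print(S[200:216,306:320])
w=np.clip(138-S[199:206,308:317],0,None);print((w*np.arange(308,317)).sum(1)/w.sum(1))
for z in(.052,.075,.09,.105): print(z,proj(a,np.array([t[0],t[1],z])))
cv2.imwrite('pics/z7.png',cv2.resize(a['img'][180:230,290:340,::-1],(600,600),interpolation=2))
# render lens
b=proj
def lens(x,y):
    m=np.ones((400,400),np.uint8)
    for z in(.048,.040):
        P=np.array([(proj(a,np.array([x+.0075*np.cos(q),y+.0075*np.sin(q),z]))-[300,200])*16 for q in np.linspace(0,6.28,60)],np.int32)
        k=np.zeros_like(m);cv2.fillPoly(k,[P],1);m&=k
    M=cv2.moments(m,True);return np.array([M['m10'],M['m01']])/M['m00']/16+[300,200],M['m00']/256
for x in(.471,.473,.475):
    for y in(.064,.066,.068): print(x,y,lens(x,y))
E
```

```text
8.3 [0.473  0.0667 0.1238] [-0.259   0.0722 -1.1959]
[[143 142 142 141 109  16  38  18  66 128 141 144 139 141]
 [141 142 141 141 111  19  30  12  73 123 137 142 142 142]
 [139 143 141 137 111  16  34  12  67 129 141 144 138 143]
 [143 142 143 139 113  24  32  12  64 128 143 144 141 142]
 [137 147 160 163 136  27  32  12  70 128 143 140 145 141]
 [149 172 205 222 165  36  32  12  76 131 142 141 141 140]
 [173 217 255 255 173  35  39   9 100 151 150 141 138 138]
 [255 255 255 255 173  38  32   3 134 202 190 166 152 144]
 [255 255 255 255 179  58  31  24 147 240 255 230 202 175]
 [255 255 255 255 215 113  30  72 179 255 255 255 255 234]
 [255 255 255 255 255 184 135 173 246 255 255 255 255 255]
 [255 255 255 255 255 177 148 170 223 255 255 255 255 255]
 [255 255 255 255 231 153 107 120 180 255 255 255 255 255]
 [255 255 255 255 255 230 205 214 243 255 255 255 255 255]
 [255 255 255 255 255 255 255 255 255 255 255 255 255 209]
 [199 251 255 255 255 255 255 255 255 255 255 255 184  83]]
[312.184  312.2517 312.2863 312.2522 312.3077 312.4184 312.4194]
0.052 [312.2451 209.5536]
0.075 [312.278  202.7912]
0.09 [312.2999 198.2972]
0.105 [312.3221 193.7354]
0.471 0.064 (array([311.0924, 211.9932]), 1.57421875)
0.471 0.066 (array([311.5238, 211.6931]), 1.56640625)
0.471 0.068 (array([311.9755, 211.3909]), 1.5546875)
0.473 0.064 (array([311.6511, 212.2469]), 1.58203125)
0.473 0.066 (array([312.0676, 211.9443]), 1.578125)
0.473 0.068 (array([312.5228, 211.6407]), 1.5546875)
0.475 0.064 (array([312.1768, 212.4949]), 1.578125)
0.475 0.066 (array([312.5947, 212.1937]), 1.578125)
0.475 0.068 (array([313.0406, 211.8914]), 1.55859375)
```

View pics/z7.png

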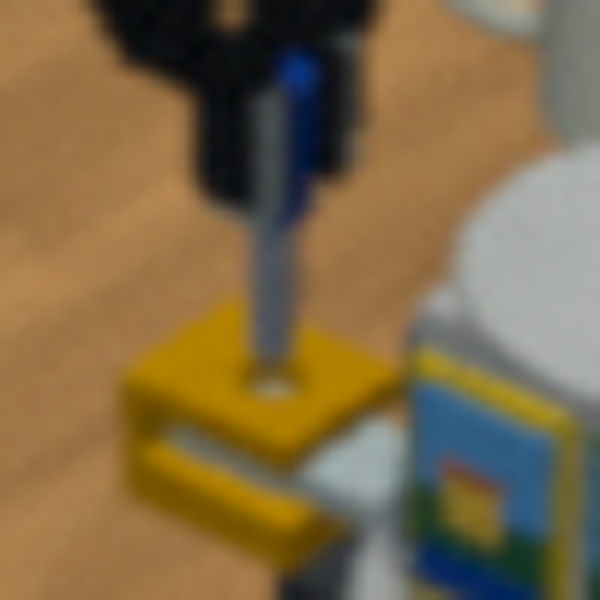

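>>> play_rows --steps '[[[0, 0, 0.004, 0, 0, 0], [0, 0, 0.004, 0, 0, 0], [0, 0, 0.004, 0, 0, 0], [0, 0, 0, 0, 0, 0]]]'

```text
t: 8.8
tcp_pos: [0.4736, 0.0662, 0.1115]
tool_rot: [1.0, 0.0, 0.001, 0.0]
force: [2.6, -2.8, -3.1]
finger_gap: 0.22
```

>>> play_rows --steps '[[[0, 0, 0.004, 0, 0, 0], [0, 0, 0.004, 0, 0, 0], [0, 0, 0.004, 0, 0, 0], [0, 0, 0, 0, 0, 0]]]'

```text
t: 9.3
tcp_pos: [0.4737, 0.0663, 0.0995]
tool_rot: [1.0, 0.0, 0.001, 0.0]
force: [2.0, -4.8, -1.3]
finger_gap: 0.216
```

```bash
python3 - <<'E'
from h import *
np.set_printoptions(precision=4,suppress=True,linewidth=200)
a=snap('scene','s8.png')
s=manip.sense();t=s['tcp_pos'];print(s['t'],t,s['force'],s['tool_rot'])
cv2.imwrite('pics/z8.png',cv2.resize(a['img'][180:230,290:340,::-1],(600,600),interpolation=2))
E
```

```text
9.35 [0.4736 0.0663 0.0995] [ 2.3382 -5.0772 -0.5226] [1.     0.0001 0.0007 0.0003]
```

View pics/z8.png

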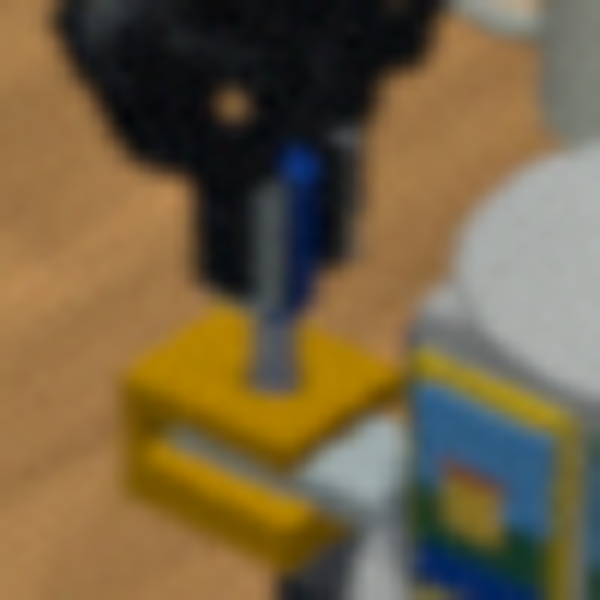

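>>> play_rows --steps '[[[0.0004, 0.0008, 0.004, 0, 0, 0], [0, 0, 0.004, 0, 0, 0], [0, 0, 0.004, 0, 0, 0], [0, 0, 0.004, 0, 0, 0], [0, 0, 0, 0, 0, 0]]]'

```text
t: 9.98
tcp_pos: [0.4734, 0.0658, 0.0833]
tool_rot: [1.0, 0.0, -0.0, -0.0]
force: [2.3, -2.7, -3.5]
finger_gap: 0.223
```

>>> play_rows --steps '[[[0.0003, 0.0004, 0.002, 0, 0, 0], [0, 0, 0.001, 0, 0, 0], [0, 0, 0.001, 0, 0, 0], [0, 0, 0.001, 0, 0, 0], [0, 0, 0, 0, 0, 0]]]'

```text
t: 10.6
tcp_pos: [0.4734, 0.0656, 0.0791]
tool_rot: [1.0, 0.0, -0.0, -0.0]
force: [0.4, -1.0, 3.6]
finger_gap: 0.221
```

>>> play_rows --steps '[[[0, 0, 0.0005, 0, 0, 0], [0, 0, 0, 0, 0, 0]]]'

```text
t: 10.85
tcp_pos: [0.4733, 0.0656, 0.079]
tool_rot: [1.0, 0.0, -0.0, -0.0]
force: [0.3, -1.0, 8.9]
finger_gap: 0.225
```

>>> play_rows --steps '[[[0, 0, 0, 0, 0, 0], [0, 0, 0, 0, 0, 0], [0, 0, 0, 0, 0, 0], [0, 0, 0, 0, 0, 0], [0, 0, 0, 0, 0, 0], [0, 0, -0.01, 0, 0, 0], [0, 0, -0.02, 0, 0, 0], [0, 0, -0.03, 0, 0, 0], [0, 0, -0.03, 0, 0, 0], [0, 0, -0.03, 0, 0, 0]]]' --fingers 0.75

```text
t: 12.1
tcp_pos: [0.4734, 0.0655, 0.1999]
tool_rot: [1.0, 0.0, 0.0, 0.0]
force: [0.3, 1.2, 0.6]
finger_gap: 0.747
```

```bash
python3 - <<'E'
from h import *
np.set_printoptions(precision=4,suppress=True,linewidth=200)
a=snap('scene','s9.png')
s=manip.sense();t=s['tcp_pos'];print(s['t'],t,s['force'],s['tool_rot'],s['q'])
ca,sa=cen(mask(a,'blue',(295,185,325,220)));print(ca,sa)
print(fitcyl([(a,ca)],.010,.038,[.473,.066,.048],.048))
cv2.imwrite('pics/z9.png',cv2.resize(a['img'][160:230,290:360,::-1],(600,600),interpolation=2))
E
```

```text
12.15 [0.4756 0.0654 0.2033] [-0.0243  0.1101  1.8502] [1.     0.0002 0.0038 0.0003] [-0.0967  0.4132  1.8494  0.0001  0.8713  1.4738]
[312.     204.8095] [310 199   5  13  63]
(array([0.4714, 0.0674]), array([0., 0.]))
```

View pics/z9.png

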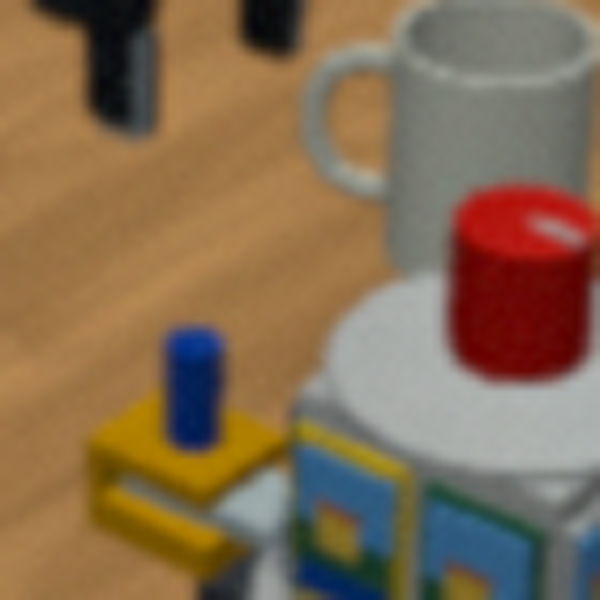

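>>> play_rows --steps '[[[0, 0, -0.04, 0, 0, 0], [0.0311, -0.0003, 0, 0, 0, 0], [0.0311, -0.0003, 0, 0, 0, 0], [0.0311, -0.0003, 0, 0, 0, 0], [0.0311, -0.0003, 0, 0, 0, 0], [0, 0, 0, 0, 0, -9], [0, 0, 0, 0, 0, -9], [0, 0, 0, 0, 0, -9], [0, 0, 0, 0, 0, -9], [0, 0, 0, 0, 0, -9]]]' --fingers 1

```text
t: 13.4
tcp_pos: [0.5976, 0.0667, 0.2385]
tool_rot: [0.923, 0.385, -0.0, -0.0]
force: [0.7, -0.4, -0.1]
finger_gap: 1.004
```

>>> play_rows --steps '[[[0, 0, 0.02, 0, 0, 0], [0, 0, 0.01, 0, 0, 0], [0, 0, 0, 0, 0, 0]]]'

```text
t: 13.78
tcp_pos: [0.5973, 0.0667, 0.2076]
tool_rot: [0.924, 0.383, -0.001, -0.001]
force: [-0.3, 0.1, 0.5]
finger_gap: 0.997
```

```bash
python3 - <<'E'
from h import *
np.set_printoptions(precision=4,suppress=True,linewidth=200)
a=snap('scene','s10.png')
s=manip.sense();t=s['tcp_pos'];print(s['t'],t,s['force'],s['tool_rot'],s['q'])
cv2.imwrite('pics/z10.png',cv2.resize(a['img'][130:230,290:390,::-1],(600,600),interpolation=2))
for z in (.135,.157,.179):print(proj(a,np.array([.598,.067,z])))
E
```

```text
13.825 [0.5979 0.0666 0.2082] [-0.0956  0.0289 -0.041 ] [ 0.9239  0.3827 -0.0003 -0.0002] [-0.0746  0.5535  1.5403 -0.      1.0485  0.7109]
[349.7627 200.0616]
[350.2533 192.7475]
[350.7559 185.2536]
```

View pics/z10.png

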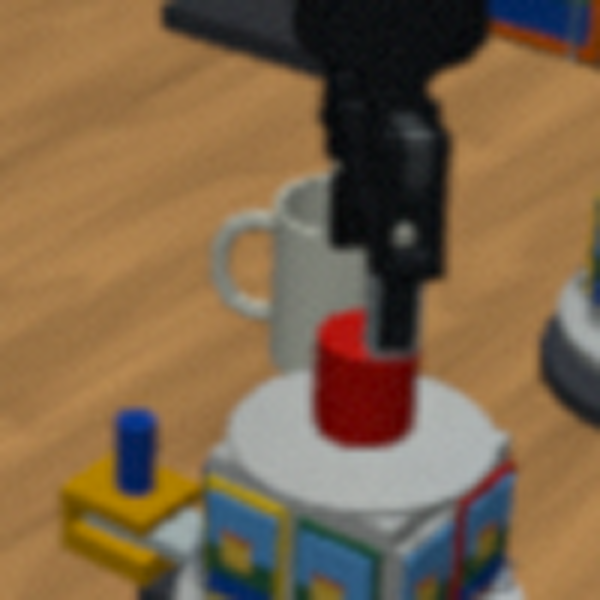

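>>> play_rows --steps '[[[0, 0, 0.02, 0, 0, 0], [0, 0, 0.0215, 0, 0, 0], [0, 0, 0, 0, 0, 0], [0, 0, 0, 0, 0, 0]]]'

```text
t: 14.32
tcp_pos: [0.5988, 0.0666, 0.1678]
tool_rot: [0.924, 0.383, 0.001, 0.0]
force: [-0.1, 0.5, 0.5]
finger_gap: 1.0
```

>>> play_rows --steps '[[[0, 0, 0, 0, 0, 0], [0, 0, 0, 0, 0, 0], [0, 0, 0, 0, 0, 0], [0, 0, 0, 0, 0, 0], [0, 0, 0, 0, 0, 0], [0, 0, 0, 0, 0, 0]]]' --fingers 0 --squeeze 40

```text
t: 15.08
tcp_pos: [0.5984, 0.0666, 0.1677]
tool_rot: [0.924, 0.383, 0.001, 0.0]
force: [-1.0, 0.1, 5.2]
finger_gap: 0.506
```

```bash
python3 - <<'E'
from h import *
np.set_printoptions(precision=4,suppress=True,linewidth=200)
a=snap('scene','s11.png')
s=manip.sense();t=s['tcp_pos'];print(s['t'],t,s['force'],s['ft_torque'],s['tool_rot'],s['finger_gap'])
cv2.imwrite('pics/z11.png',cv2.resize(a['img'][130:230,290:390,::-1],(600,600),interpolation=2))
E
```

```text
15.125 [0.5985 0.0666 0.1677] [-0.568   1.0565  5.2795] [-0.0351  0.1505 -0.018 ] [0.9239 0.3827 0.0006 0.0003] 0.5029376053181155
```

View pics/z11.png

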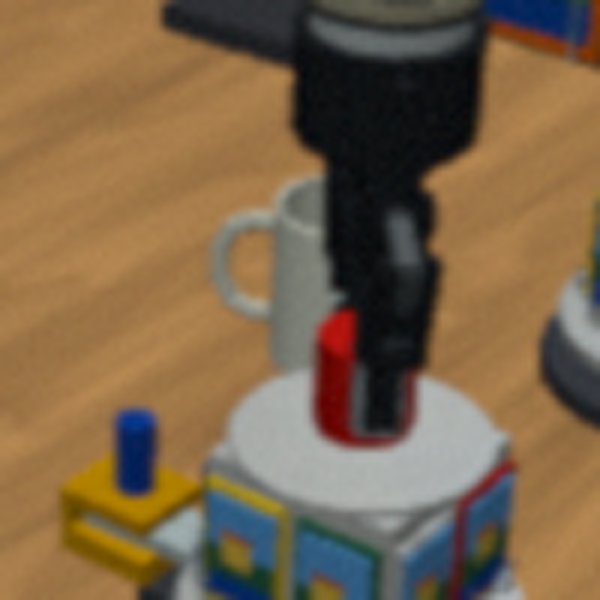

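>>> play_rows --steps '[[[0, 0, 0, 0, 0, -6], [0, 0, 0, 0, 0, -6], [0, 0, 0, 0, 0, 0]]]'

```text
t: 15.5
tcp_pos: [0.5986, 0.0667, 0.1676]
tool_rot: [0.879, 0.477, 0.001, 0.0]
force: [-0.1, 0.5, 5.8]
finger_gap: 0.505
```

```bash
python3 -c "
from h import *
s=manip.sense();print(s['t'],s['tcp_pos'],s['force'],s['ft_torque'],s['tool_rot'],s['finger_gap'])"
```

```text
15.5 [0.59864259 0.06666366 0.16764843] [-0.06439913  0.4781711   5.83451699] [0.04733898 0.06485307 0.018305  ] [8.78657754e-01 4.77451371e-01 7.44237163e-04 4.29864273e-04] 0.5048494751536424
```

>>> play_rows --steps '[[[0, 0, 0, 0, 0, -4], [0, 0, 0, 0, 0, -4], [0, 0, 0, 0, 0, -2], [0, 0, 0, 0, 0, 0]]]'

```text
t: 16.0
tcp_pos: [0.5987, 0.0667, 0.1677]
tool_rot: [0.834, 0.552, 0.001, 0.0]
force: [0.6, 1.2, 5.8]
finger_gap: 0.507
```

```bash
python3 -c "
from h import *
s=manip.sense();print(s['t'],s['tcp_pos'],s['force'],s['ft_torque'],s['tool_rot'],s['finger_gap'])"
```

```text
16.0 [0.59869773 0.06670978 0.16765819] [0.55274316 1.17982345 5.77951072] [0.02552519 0.0251396  0.0027111 ] [8.33816723e-01 5.52040588e-01 7.90491216e-04 4.85568563e-04] 0.5067860544327585
```

>>> play_rows --steps '[[[0, 0, 0, 0, 0, -6], [0, 0, 0, 0, 0, -6], [0, 0, 0, 0, 0, -6], [0, 0, 0, 0, 0, 0]]]'

```text
t: 16.5
tcp_pos: [0.5988, 0.0667, 0.1676]
tool_rot: [0.737, 0.676, 0.001, 0.001]
force: [-0.3, 0.5, 5.3]
finger_gap: 0.505
```

```bash
python3 -c "
from h import *
a=snap('scene','s12.png')
cv2.imwrite('pics/z12.png',cv2.resize(a['img'][130:230,290:390,::-1],(600,600),interpolation=2))
s=manip.sense();print(s['t'],s['tcp_pos'],s['force'],s['ft_torque'],s['tool_rot'],s['q'])"
```

```text
16.55 [0.59872612 0.06674339 0.16765405] [-0.72745725  0.38463073  5.08244685] [0.07647887 0.09728956 0.0132564 ] [7.37203393e-01 6.75670206e-01 7.29895879e-04 6.30061220e-04] [-7.43857773e-02  6.07407525e-01  1.57243944e+00  2.44741203e-04
  9.59827703e-01  1.25226065e-02]
```

View pics/z12.png

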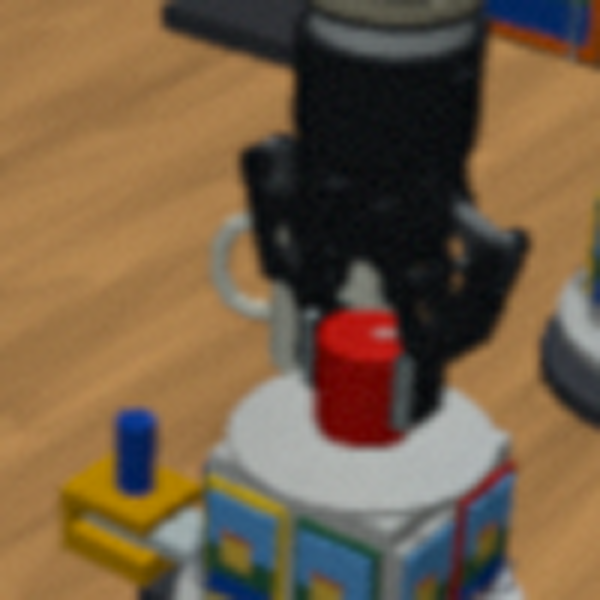

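>>> play_rows --steps '[[[0, 0, 0, 0, 0, -6], [0, 0, 0, 0, 0, -6], [0, 0, 0, 0, 0, -6], [0, 0, 0, 0, 0, 0]]]'

```text
t: 17.05
tcp_pos: [0.5988, 0.0668, 0.1677]
tool_rot: [0.622, 0.783, 0.001, 0.001]
force: [-0.3, 0.9, 5.4]
finger_gap: 0.503
```

>>> play_rows --steps '[[[0, 0, -0.003, 0, 0, 0], [0, 0, -0.003, 0, 0, 0], [0, 0, 0, 0, 0, 0]]]'

```text
t: 17.42
tcp_pos: [0.598, 0.0666, 0.1727]
tool_rot: [0.623, 0.783, -0.0, -0.0]
force: [-0.1, 0.1, -2.1]
finger_gap: 0.504
```

```bash
python3 -c "
from h import *
a=snap('scene','s13.png')
cv2.imwrite('pics/z13.png',cv2.resize(a['img'][130:230,290:390,::-1],(600,600),interpolation=2))
s=manip.sense();print(s['t'],s['tcp_pos'],s['force'],s['ft_torque'],s['tool_rot'],s['q'])"
```

```text
17.475 [0.59786644 0.06665509 0.17260818] [-0.63050596  0.38455347 -2.08384267] [ 0.00469344 -0.00564329 -0.00013649] [ 6.22516084e-01  7.82606965e-01 -1.43954316e-04 -2.07863337e-04] [-7.45487175e-02  6.00366279e-01  1.56937340e+00 -5.07927032e-06
  9.72358647e-01 -3.01434909e-01]
```

View pics/z13.png

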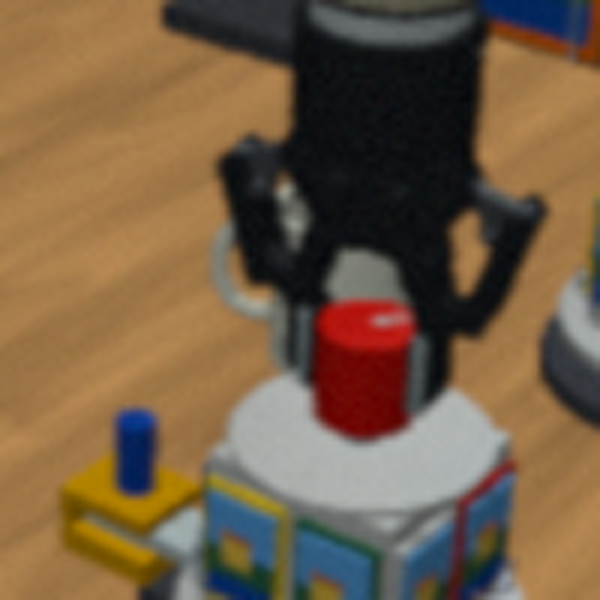

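>>> play_rows --steps '[[[0, 0, -0.005, 0, 0, 0], [0, 0, -0.01, 0, 0, 0], [0, 0, -0.01, 0, 0, 0], [0, 0, 0, 0, 0, 0]]]'

```text
t: 17.98
tcp_pos: [0.5989, 0.0666, 0.1993]
tool_rot: [0.622, 0.783, 0.001, 0.001]
force: [0.5, 0.5, -0.5]
finger_gap: 0.505
```

>>> play_rows --steps '[[[0, 0, -0.01, 0, 0, 0], [0, 0, -0.01, 0, 0, 0], [0, 0, -0.01, 0, 0, 0], [0, 0, -0.01, 0, 0, 0], [0, 0, -0.009, 0, 0, 0], [0, 0, 0, 0, 0, 0], [0, 0, 0, 0, 0, 0], [0, 0, 0, 0, 0, 0]]]'

```text
t: 18.98
tcp_pos: [0.5977, 0.0667, 0.2463]
tool_rot: [0.623, 0.783, -0.0, -0.0]
force: [0.1, -0.0, -1.9]
finger_gap: 0.504
```

```bash
python3 -c "
from h import *
a=snap('scene','s14.png')
cv2.imwrite('pics/z14.png',cv2.resize(a['img'][130:230,290:390,::-1],(600,600),interpolation=2))
s=manip.sense();print(s['t'],s['tcp_pos'],s['force'],s['ft_torque'],s['tool_rot'],s['finger_gap'])
ca,sa=cen(mask(a,'blue',(295,185,325,220)));print(ca,sa)
ca,sa=cen(mask(a,'red',(330,130,380,215)));print(ca,sa,proj(a,np.array([.598,.067,.237])))
"
```

```text
19.025 [0.59778194 0.06666688 0.24631507] [ 0.00208611 -0.35475565 -0.91510197] [-0.03922376 -0.05552504 -0.01996672] [ 6.22507837e-01  7.82613393e-01 -2.89680301e-04 -4.32425118e-04] 0.5074727249618086
[312.         204.80952381] [310 199   5  13  63]
[351.31875 164.89375] [344 154  17  23 320] [352.14234416 164.5843052 ]
```

View pics/z14.png

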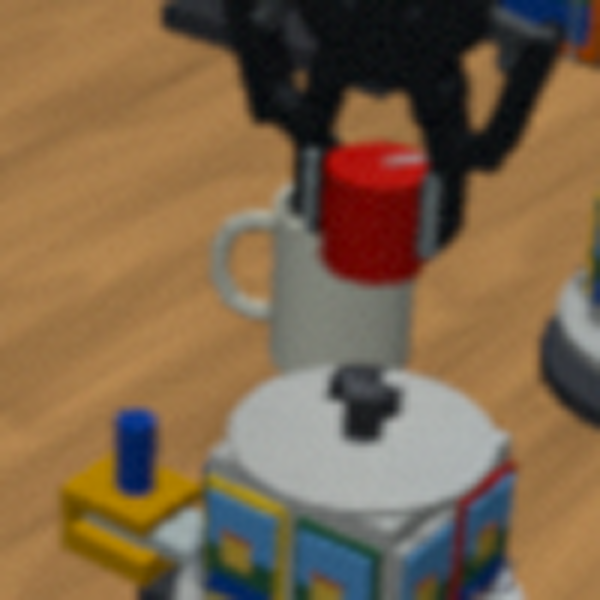

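The cap is off and held upright over the spindle, about 8 cm up. The pin shows at the same pixels as when I released it.

```bash
python3 -c "
from station import manip
print(manip.sign_off())"
```

```text
the job is handed in; nothing more can be done
None
```

The carousel is locked with the pin, and the red cap is off and held upright over the spindle. I handed the job in at about 19 s of the 69 s allowed; no verdict was reported.

- **Pin:** it went down through the fork and tab until I felt the head seat (about 9 N). In the picture after release, the head rested on the fork with no shank showing. In the last picture the head was on exactly the same pixels.
- **Cap:** I turned it anticlockwise first. It passed 22° with no resistance, so that was the free direction and I did not need to try the other way. I turned it 58° in all and it lifted with almost no force.
- **Last check:** the tool had risen 79 mm from the grip height and was within about 1 mm of the estimated spindle axis. The cap was upright and held still, with the gripper opening unchanged. The last picture shows the bare spindle below it.
- **Other things on the counter:** I saw no contact with the other carousel or the loose items, but I did not measure their positions again at the end.
- **Disagreements:** the two cameras differed by 2–3 mm in y. I used a value between them to place the pin grasp and the cap. For the hole I compared pin and hole in the scene picture, then shifted 1–2 mm as side force showed. A rough single-camera fit of the seated pin was about 3 mm from where I released it. I trusted the arm's own reading and the picture over that fit.

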